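# Reset the balance exhibit

### The arm

A 7-joint arm with a two-finger parallel gripper is mounted at the origin on the work surface. World frame = base frame: x ahead of the robot, y to its left, z up, the work surface at z = 0. Lengths are in m, angles in rad, forces in N, time in s.
With the tool pointing down it reaches from about 0.425 to 0.875 m from the base axis. Payload 4.7 kg.
Tool frame: the origin (TCP) lies midway between the tips of the shut fingers; the grasp point (between the pads) lies 19 mm behind it; z points along the fingers, x is the direction in which the jaws open and shut, and the axes are right-handed (so a half turn about z gives the same grasp; the last joint's range is limited). The gripper opens to 87 mm and grips with 3 to 60 N. Pads are 19 mm wide; open, the fingers measure 117 mm over their backs; the gripper's body (75 mm by 190 mm) begins 51 mm behind the grasp point.
Start: joints at [-1.168, 0.321, -0.07, 1.45, 0.023, 1.371, -0.057], TCP at [0.246, 0.601, 0.223] pointing down, gripper open.
Joint ranges: [-2.86, 2.86], [-0.3, 2.09], [-1.38, 1.24], [0.06, 2.45], [-1.56, 4.7], [0.09, 2.05], [-2.69, 2.69]. Speed limits (rad/s): [2.57, 2.57, 3.14, 3.14, 3.14, 3.14, 3.14].

### API

Orientations are given as a rotation vector (axis times angle).
In Python, from bench import get_state, eyes, ticket gives the robot as it stands.
- The arm moves only by the tool carry_out, never from a script. Its argument "motion" is a list of rows, each a list of 2 entries, a list of its own where there are three numbers: the shift along the world's x, y, z in m, then the turn about the world's z in rad. A call has 1 to 20 rows; each row is the pose to reach, as a shift and turn from the pose commanded when the call began; what a row does not reach only later rows make up. A row lasts 1/10 s, in which the tool goes at most 50 mm and 8.59 degrees, less where a joint would pass 70% of its speed; a pose out of reach is approached as far as the arm can. A call with a gripper value outside its range is refused whole. "grip" is the gripper command: -1 is fully open, 1 is shut, values between are in proportion, set as the call begins (left out, the last holds). The fingers move at their own pace and stop on an object; "squeeze" is the grip in N (left out, the last holds). Time passes only in rows, so rows that repeat a pose let the fingers close. It gives the time, the measured TCP pose, the force and the opening at its end, in the units of the state.
- get_state(): the state, without advancing time (a new reading comes with each control period).
- eyes.get_image(name): name is "side" or "top"; returns a dict with "pixels" (420x560x3 uint8, blue, green, red), "mtx" (3x3 intrinsics, pixels), "extrinsics" (4x4, takes a point from camera to world coordinates). Camera axes: x right, y down, z forward; pixel columns grow to the right and rows downward; lengths in m; the calibration is good to about 2 mm. A picture is of the moment at which its call begins. There is no depth.
- ticket.close_job(): hands the job in, once; it reports no verdict.
The state is a dict: "time": time; "joint_positions": joint angles; "qd": joint speeds; "joint_torque": joint torques, N m; "position": TCP position; "tool_rot": TCP orientation; "ft_force": force on the tool from outside, world axes, zero at the start; "torque": the same for the moment, N m; "grip_width": opening from 0.0 (shut) to 1.0 (fully open).
Only numpy, scipy, OpenCV 4.12 (cv2) and the standard library are available. Lean on these libraries where they do the work, as an engineer would, in place of code of your own. Each camera call takes 0.05 s, during which the arm holds its last target. There are 200 camera calls.

### The job

Get the balance exhibit ready for the next visitor: pick up the beam that has two equal end weights and balance it by its middle on top of the dome stand, so that it stays there level, free and still. Leave the lopsided beam (one thick and one thin weight) and the hand microscope where they are.

Things in the scene. Friction and masses are not known exactly. Their poses are not given: they have to be found in the camera images.
- beam_grip (a point): Centre of the wooden grip block on the middle of the beam to balance. The block is 56 mm long (x), 22 wide (y) and stands 41 above the bar; this point is 70 above the foot of the beam's weights, 30 above the bar's underside and 21 below the block's top. x along the bar (within about 20 degrees of world x at the start), z up.
- beam: That beam: wooden bar 200 mm long (x), 28 wide, 10 thick, with a steel cylinder at each end, both 30 diameter and 55 tall, axes 95 either side of the middle; it starts standing on them on the table. Origin at its middle, level with their feet. Centre of mass under the grip block's centre, about 10 below the bar's underside. 0.48 to 0.75 kg.
- dome_top (a point): Highest point of the fixed white dome stand: a smooth half-ball of 60 mm radius on a drum 120 mm across, top 100 mm above the table. z up. The beam rests with the underside of its bar on this point; set off-centre along the bar by 10 mm it tips about 8 degrees.
- uneven: Bystander, the lopsided beam: same bar and grip block, but its end cylinders are unequal (40 and 16 mm diameter, both 55 mm tall). Origin at its middle, level with the foot of the weights. To be left alone.
- flat: Bystander, a fixed white stand with a flat top: plain drum 120 mm across, 100 mm tall. Origin at the centre of its underside.
- scope: Bystander, a hand microscope standing on its lens: black and yellow cylinder 42 mm across, 122 mm tall, at the robot's right. Origin at the centre of its underside. To be left alone.
There are look-alikes about, which are no part of the job. What is shaped like the beam but turquoise is not meant.

How it is judged:
At the end, for the whole second after the job is handed in: The equal-weight beam rests on the dome with its middle within 25 mm of the dome's top, seen from above, bar underside at the dome's height (grip point 22 to 37 mm above the dome's top), tilted less than 12 degrees (0.21 rad), and still (under 0.05 m/s and 0.5 rad/s) (horizontal distance between beam_grip and dome_top below 0.025 m and angle between beam_grip's own z axis and vertical below 0.21 rad and z of beam_grip in the frame of dome_top between 0.022 and 0.037 m and linear speed of beam below 0.05 m/s and angular speed of beam below 0.5 rad/s); the robot touches nothing.
It fails at once if the lopsided beam is moved by more than 20 mm (distance of uneven from where it was at the start of the episode above 0.02 m).
It fails at once if the hand microscope is moved by more than 20 mm (distance of scope from where it was at the start of the episode above 0.02 m).
It also fails if it takes over 48 s, if anything falls off the work surface, if the arm or the gripper's body presses on something with over 40 N, if the wrist force passes 120 N, or if a joint passes its speed limit or range.

## Working session

There is one attempt and no reset: what is moved stays moved. The work goes in short steps, Python scripts to look and compute and a tool call to move; the robot and the scene stay as the last step left them, time stands still between calls to the robot, and variables do not carry over. Pictures are saved under pics/ and viewed, about 8 in all and at most 12, crops included, and the job is handed in when it is done.

Besides the shell and the picture viewer there is one more tool, called after "Call:" as a command line: name --argument value ..., lists and objects as JSON in quotes. carry_out: Moves the arm, as the interface text tells. Its arguments: {"type":"object","properties":{"motion":{"type":"array","items":{"type":"array"}},"grip":{"type":"number"},"squeeze":{"type":"number"}},"required":["motion"]}

```bash
mkdir -p pics; ls; python3 - <<'E'
from bench import get_state, eyes
import cv2,numpy as np
s=get_state(); print({k:np.round(v,3) for k,v in s.items()})
for n in("side","top"):
    d=eyes.get_image(n); cv2.imwrite(f"pics/{n}0.png",d["pixels"]); print(n,np.round(d["mtx"],1).tolist(),np.round(d["extrinsics"],3).tolist())
E
```

```text
pics
{'time': np.float64(0.0), 'joint_positions': array([-1.168,  0.322, -0.07 ,  1.452,  0.023,  1.371, -0.057]), 'qd': array([-0.002,  0.001, -0.   ,  0.001,  0.   , -0.001, -0.   ]), 'joint_torque': array([-1.0000e-03, -4.9127e+01, -4.0400e-01, -3.1253e+01, -6.4000e-02,
        4.4000e-02,  0.0000e+00]), 'position': array([0.246, 0.601, 0.221]), 'tool_rot': array([ 2.608e+00,  1.750e+00, -2.000e-03]), 'ft_force': array([ 1.175, -0.531,  0.603]), 'torque': array([0.022, 0.025, 0.009]), 'grip_width': np.float64(1.001)}
side [[396.5, 0.0, 276.0], [0.0, 396.5, 209.3], [0.0, 0.0, 1.0]] [[0.836, -0.32, 0.445, -0.101], [-0.548, -0.45, 0.705, -0.995], [-0.025, -0.834, -0.552, 0.758], [0.0, 0.0, 0.0, 1.0]]
top [[476.1, 0.0, 284.1], [0.0, 476.1, 212.5], [0.0, 0.0, 1.0]] [[0.029, -0.987, 0.158, 0.196], [-0.999, -0.031, -0.011, -0.115], [0.016, -0.158, -0.987, 1.472], [0.0, 0.0, 0.0, 1.0]]
```

View pics/top0.png

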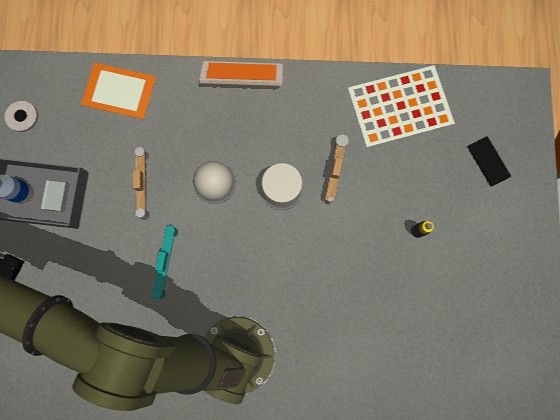

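View pics/side0.png

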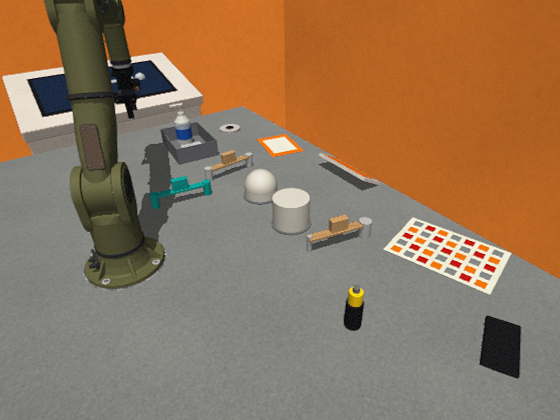

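Candidates in the top view:
- Wooden beam at (140,183), with ends that look equal. This is my choice.
- Wooden beam at (336,168), with one thick and one thin end. This is the lopsided one.
- Turquoise beam at (165,262), a look-alike.

For the stands, the dome is at (214,182), shaded and round. The flat stand is at (282,184).

```bash
cat > h.py <<'E'
import cv2,numpy as np
from bench import eyes
def cam(n):
    d=eyes.get_image(n); return d["pixels"],np.array(d["mtx"]),np.array(d["extrinsics"])
def ray(K,T,p):
    r=T[:3,:3]@np.linalg.solve(K,[p[0],p[1],1.]); return T[:3,3],r/np.linalg.norm(r)
def onz(K,T,p,z):
    o,r=ray(K,T,p); return o+r*(z-o[2])/r[2]
def cross(a,b):
    # nearest point of two rays, and gap
    (o,r),(q,s)=a,b; t=np.linalg.lstsq(np.c_[r,-s],q-o,rcond=None)[0]
    A,B=o+t[0]*r,q+t[1]*s; return (A+B)/2,np.linalg.norm(A-B)
def blob(m,box):
    x0,y0,x1,y1=box; k=np.zeros_like(m); k[y0:y1,x0:x1]=m[y0:y1,x0:x1]
    c=max(cv2.findContours(k,0,cv2.CHAIN_APPROX_NONE)[0],key=cv2.contourArea); return c
def wood(im): 
    return cv2.inRange(cv2.cvtColor(im,cv2.COLOR_BGR2HSV),(5,70,60),(22,255,255))
E
python3 - <<'E'
from h import *
t,K,T=cam("top"); s,Ks,Ts=cam("side")
f=lambda im,x0,y0,x1,y1:cv2.resize(im[y0:y1,x0:x1],(390,290),interpolation=cv2.INTER_CUBIC)
cv2.imwrite("pics/crop1.png",np.vstack([np.hstack([f(t,90,140,200,222),f(t,285,125,395,207)]),np.hstack([f(s,190,135,300,217),f(s,290,205,400,287)])]))
c=blob(wood(t),(110,130,170,225)); r=cv2.minAreaRect(c); print("wood top",r, cv2.boundingRect(c))
# steel ends / dome: bright low-sat
hs=cv2.cvtColor(t,cv2.COLOR_BGR2HSV); g=cv2.inRange(hs,(0,0,130),(180,60,255))
for nm,b in(("endA",(125,140,155,165)),("endB",(125,200,155,225)),("dome",(185,150,243,212)),("flat",(250,155,310,215))):
    c=blob(g,b);(x,y),rr=cv2.minEnclosingCircle(c); m=cv2.moments(c); print(nm,(x,y),rr,m["m10"]/m["m00"],m["m01"]/m["m00"],onz(K,T,(x,y),.055 if "end" in nm else .1).round(4))
hs=cv2.cvtColor(s,cv2.COLOR_BGR2HSV); g=cv2.inRange(hs,(0,0,130),(180,60,255))
c=blob(g,(238,160,285,210)); print("side dome",cv2.boundingRect(c))
# dome sphere: silhouette fit per camera
E
```

```text
wood top ((139.0, 182.0), (12.0, 56.0), 0.0) (133, 154, 13, 57)
endA (138.77777099609375, 151.0) 5.179599761962891 138.81510416666666 151.03125 [0.6003 0.3198 0.055 ]
endB (139.5, 212.5) 5.147915363311768 139.56266666666664 212.1173333333333 [0.41  0.303 0.055]
dome (212.95901489257812, 179.99180603027344) 18.069232940673828 213.05331262939958 179.82263630089716 [0.5066 0.082  0.1   ]
flat (282.30487060546875, 182.0) 20.911540985107422 281.772926963207 182.1507413509061 [ 0.5071 -0.1223  0.1   ]
side dome (238, 160, 47, 50)
```

View pics/crop1.png

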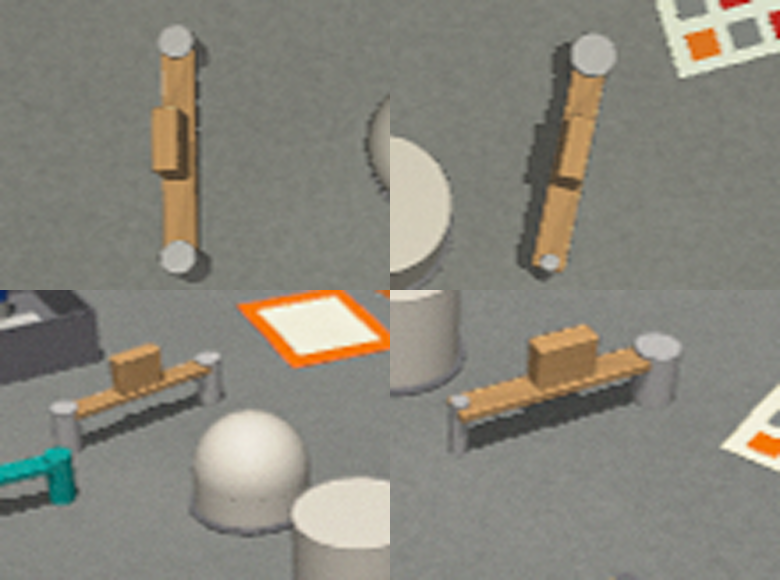

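The crop confirms the choice: the left beam at (140,183) has equal ends, and the one at (336,168) is lopsided. Next I need a better fix on the dome, since shading clipped its mask. I'll fit a ball of known size to its silhouette in both views.

```bash
cat > dome.py <<'E'
from h import *
from scipy.optimize import least_squares
def pts(n,box):
    im,K,T=cam(n); d=im[:,:,2].astype(int)-im[:,:,0]
    m=((d>6)*255).astype(np.uint8); m=cv2.morphologyEx(m,cv2.MORPH_OPEN,np.ones((3,3)))
    return blob(m,box)[:,0].astype(float),K,T,im
def fit(n,box):
    p,K,T,im=pts(n,box); R=[ray(K,T,q) for q in p]; 
    c0=onz(K,T,p.mean(0),.05)[:2]
    def res(v,R):
        C=np.r_[v,.04]; return np.array([np.linalg.norm(np.cross(C-o,r))-.0593 for o,r in R])
    # keep tangents whose contact is above the drum
    for _ in range(4):
        C=np.r_[c0,.04]; k=[]
        for o,r in R:
            z=(o+r*((C-o)@r))[2]; k.append(z>.045)
        S=[a for a,b in zip(R,k) if b]
        f=least_squares(res,c0,args=(S,),loss="soft_l1",f_scale=.001); c0=f.x
    print(n,"box",cv2.boundingRect(p.astype(np.int32)),len(S),"of",len(R),c0.round(4),"rms",np.sqrt(np.mean(f.fun**2)).round(4)); return c0
if __name__=="__main__":
    im,_,_=cam("top"); print("row180 R-B",(im[180,185:245,2].astype(int)-im[180,185:245,0]).tolist())
    fit("top",(185,150,243,212)); fit("side",(236,160,290,212))
E
python3 dome.py
```

```text
row180 R-B [6, 6, 8, 8, 8, 9, 7, 5, 7, 11, 14, 18, 18, 19, 18, 21, 19, 22, 22, 22, 23, 23, 24, 24, 27, 24, 25, 25, 22, 22, 24, 26, 25, 25, 27, 25, 25, 25, 24, 22, 20, 22, 20, 21, 17, 17, 15, 13, 7, 2, 2, 6, 5, 7, 6, 8, 6, 5, 5, 6]
top box (194, 161, 40, 41) 52 of 116 [0.5195 0.0899] rms 0.0012
side box (244, 168, 46, 44) 45 of 154 [0.5202 0.09  ] rms 0.0014
```

Both views put the dome axis at about (0.520, 0.090). The beam's middle is at (0.505, 0.311) with a yaw of 0.088 rad. I'll move above the beam with the jaws across the block, which is a turn of +0.477.

Call:
carry_out --motion '[[[0.01,-0.03,0.02],0.05],[[0.03,-0.06,0.04],0.1],[[0.05,-0.09,0.06],0.15],[[0.075,-0.12,0.06],0.2],[[0.1,-0.15,0.06],0.25],[[0.13,-0.18,0.06],0.3],[[0.16,-0.21,0.06],0.35],[[0.19,-0.24,0.04],0.4],[[0.22,-0.265,0.02],0.45],[[0.245,-0.28,0.0],0.477],[[0.259,-0.29,-0.02],0.477],[[0.259,-0.29,-0.04],0.477],[[0.259,-0.29,-0.05],0.477],[[0.259,-0.29,-0.05],0.477],[[0.259,-0.29,-0.05],0.477]]' --grip -1

```text
time: 1.85
position: [0.5052, 0.3124, 0.1734]
tool_rot: [-2.12, -2.319, -0.002]
ft_force: [1.3, 1.1, -0.0]
grip_width: 1.001
```

```bash
python3 - <<'E'
from h import *
from bench import get_state
from scipy.spatial.transform import Rotation as R
s=get_state(); r=R.from_rotvec(s["tool_rot"]).as_matrix(); print(s["position"],r.round(3).tolist(),s["joint_positions"].round(2))
t,K,T=cam("top"); u,Ks,Ts=cam("side")
f=lambda im,x0,y0,x1,y1:cv2.resize(im[y0:y1,x0:x1],(390,390),interpolation=cv2.INTER_CUBIC)
cv2.imwrite("pics/c2.png",np.hstack([f(t,90,130,190,230),f(u,180,95,280,195)]))
E
```

```text
[0.50524244 0.31237557 0.17335508] [[-0.089, 0.996, 0.001], [0.996, 0.089, 0.001], [0.001, 0.001, -1.0]] [-0.72  0.23  0.14  1.67 -0.03  1.25  1.09]
```

View pics/c2.png

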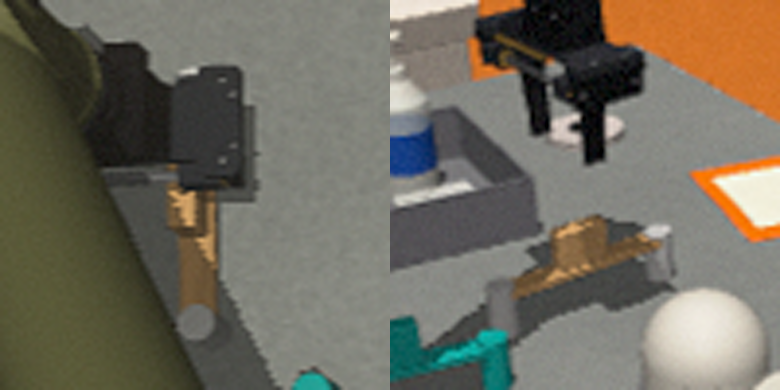

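The picture shows the open jaws straddling the block from above, well clear of the tray and the dome. I'll descend and grip.

Call:
carry_out --motion '[[[0,-0.001,-0.03],0],[[0,-0.001,-0.06],0],[[0,-0.001,-0.085],0],[[0,-0.001,-0.1],0],[[0,-0.001,-0.11],0],[[0,-0.001,-0.116],0],[[0,-0.001,-0.116],0],[[0,-0.001,-0.116],0]]'

```text
time: 2.75
position: [0.5061, 0.311, 0.0576]
tool_rot: [2.121, 2.317, 0.003]
ft_force: [-1.1, 0.0, 0.9]
grip_width: 1.003
```

Call:
carry_out --motion '[[[0,0,0],0],[[0,0,0],0],[[0,0,0],0],[[0,0,0],0],[[0,0,0],0],[[0,0,0],0],[[0,0,0],0],[[0,0,0],0],[[0,0,0],0],[[0,0,0],0]]' --grip 1 --squeeze 25

```text
time: 3.75
position: [0.5054, 0.311, 0.0567]
tool_rot: [-2.121, -2.317, -0.001]
ft_force: [-0.6, 0.2, 0.4]
grip_width: 0.252
```

Call:
carry_out --motion '[[[0,0,0.01],0],[[0,0,0.03],0],[[0,0,0.05],0],[[0,0,0.07],0],[[0,0,0.09],0],[[0,0,0.11],0],[[0,0,0.11],0],[[0,0,0.11],0],[[0,0,0.11],0]]'

```text
time: 4.65
position: [0.5043, 0.3097, 0.1646]
tool_rot: [-2.121, -2.317, 0.006]
ft_force: [-0.2, -0.1, -6.5]
grip_width: 0.253
```

```bash
python3 - <<'E'
from h import *
from bench import get_state
s=get_state(); print(s["position"],s["ft_force"],s["torque"],s["grip_width"],s["tool_rot"])
t,K,T=cam("top"); u,Ks,Ts=cam("side")
f=lambda im,x0,y0,x1,y1:cv2.resize(im[y0:y1,x0:x1],(390,390),interpolation=cv2.INTER_CUBIC)
cv2.imwrite("pics/c3.png",np.hstack([f(t,90,120,190,220),f(u,180,85,280,185)]))
E
```

```text
[0.50426357 0.30966893 0.16459182] [-0.15870428 -0.09895483 -6.45448621] [-0.01399626  0.0107214   0.00964676] 0.2525880863726709 [-2.12085412 -2.31667778  0.00551776]
```

View pics/c3.png

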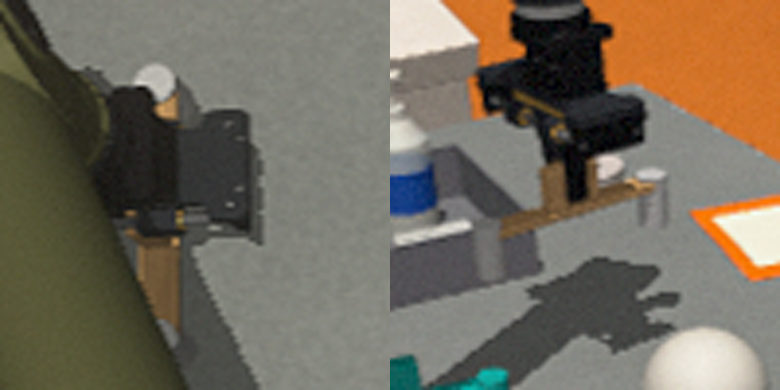

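The grip is holding. The weight is 6.5 N (about 0.67 kg) and there is almost no moment, so the beam hangs centred and level. Next I'll carry it over the dome.

Call:
carry_out --motion '[[[0.0,-0.01,0.003],0],[[0.002,-0.03,0.003],0],[[0.004,-0.06,0.003],0],[[0.006,-0.09,0.003],0],[[0.008,-0.12,0.003],0],[[0.01,-0.15,0.003],0],[[0.013,-0.18,0.003],0],[[0.015,-0.205,0.003],0],[[0.015,-0.217,0.003],0],[[0.015,-0.22,0.003],0],[[0.015,-0.22,0.003],0],[[0.015,-0.22,0.003],0],[[0.015,-0.22,0.003],0]]'

```text
time: 6.05
position: [0.5202, 0.0922, 0.1695]
tool_rot: [-2.118, -2.32, -0.0]
ft_force: [-0.2, 0.8, -5.6]
grip_width: 0.251
```

```bash
python3 - <<'E'
from h import *
from bench import get_state
s=get_state(); print(s["position"],s["ft_force"],s["torque"],s["grip_width"],s["tool_rot"])
t,K,T=cam("top"); u,Ks,Ts=cam("side")
# predicted dome-top and block centre projections
def pr(K,T,P): c=np.linalg.inv(T)@np.r_[P,1]; q=K@c[:3]; return q[:2]/q[2]
cv2.imwrite("pics/c4.png",np.hstack([cv2.resize(t[120:220,164:264],(390,390),interpolation=2),cv2.resize(u[105:205,205:305],(390,390),interpolation=2)]))
print("dome top px",pr(K,T,[.52,.09,.1]),pr(Ks,Ts,[.52,.09,.1]))
E
```

```text
[0.52023212 0.09224838 0.16950056] [-0.16452313  0.81540802 -5.59771392] [ 0.04880708  0.02355899 -0.01703252] 0.25127494205327777 [-2.11795135e+00 -2.31969063e+00 -4.41862506e-04]
dome top px [210.47320166 175.47101917] [259.50583195 170.21691343]
```

View pics/c4.png

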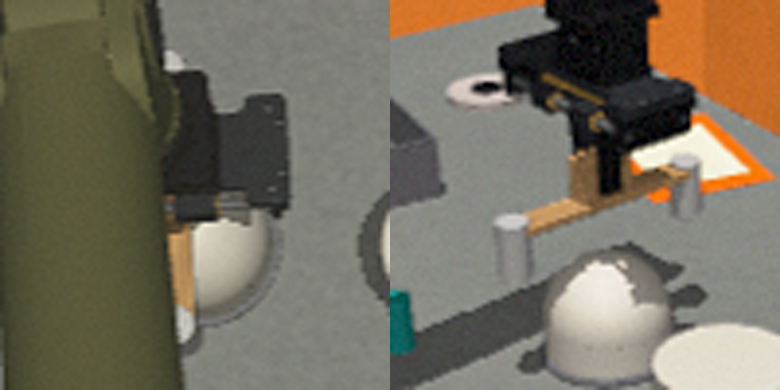

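The picture shows the beam level and over the dome. The dome's silhouette apex in the side view is at about (261,168), and I predicted the top at (260,170). I'll lower until it touches.

Call:
carry_out --motion '[[[0,-0.002,-0.01],0],[[0,-0.002,-0.025],0],[[0,-0.002,-0.037],0],[[0,-0.002,-0.043],0],[[0,-0.002,-0.046],0],[[0,-0.002,-0.046],0],[[0,-0.002,-0.046],0],[[0,-0.002,-0.046],0]]'

```text
time: 6.95
position: [0.5209, 0.0886, 0.1242]
tool_rot: [2.121, 2.317, 0.002]
ft_force: [-0.3, 0.4, -5.7]
grip_width: 0.251
```

Call:
carry_out --motion '[[[0,0,-0.002],0],[[0,0,-0.003],0],[[0,0,-0.004],0],[[0,0,-0.004],0],[[0,0,-0.004],0]]'

```text
time: 7.45
position: [0.5204, 0.0885, 0.1196]
tool_rot: [-2.121, -2.317, -0.0]
ft_force: [-0.0, -0.3, -5.5]
grip_width: 0.252
```

Call:
carry_out --motion '[[[0,0.001,-0.001],0],[[0,0.001,-0.002],0],[[0,0.001,-0.002],0],[[0,0.001,-0.002],0]]'

```text
time: 7.85
position: [0.5204, 0.0895, 0.1175]
tool_rot: [-2.121, -2.317, 0.0]
ft_force: [0.4, 0.3, -6.6]
grip_width: 0.254
```

Call:
carry_out --motion '[[[0,0,-0.001],0],[[0,0,-0.001],0],[[0,0,-0.001],0]]'

```text
time: 8.15
position: [0.5205, 0.0895, 0.1166]
tool_rot: [2.121, 2.317, 0.0]
ft_force: [-0.0, -0.6, -6.4]
grip_width: 0.249
```

```bash
python3 - <<'E'
from h import *
from bench import get_state
s=get_state(); print(s["position"],s["ft_force"],s["torque"])
t,K,T=cam("top"); u,Ks,Ts=cam("side")
cv2.imwrite("pics/c5.png",np.hstack([cv2.resize(t[130:230,164:264],(390,390),interpolation=2),cv2.resize(u[115:215,205:305],(390,390),interpolation=2)]))
E
```

```text
[0.52045486 0.0894597  0.1165972 ] [-0.04231595 -0.62945524 -6.40805868] [ 0.02117545 -0.04413678  0.02201864]
```

View pics/c5.png

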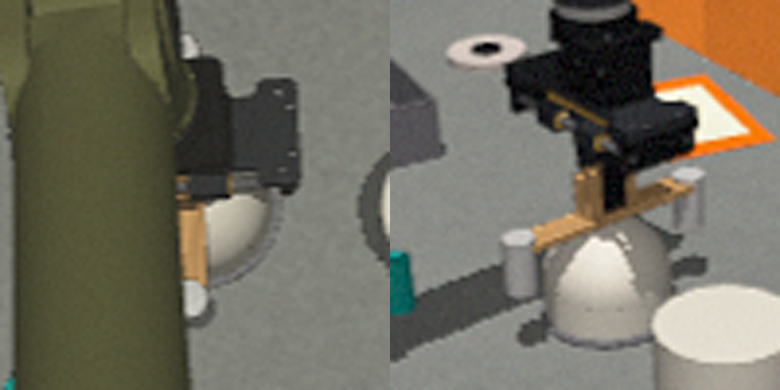

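The bar sits just at the dome's top and is centred across it, with no load transferred yet. I'll keep lowering 1 mm at a time.

Call:
carry_out --motion '[[[0,0,-0.001],0],[[0,0,-0.001],0],[[0,0,-0.001],0]]'

```text
time: 8.55
position: [0.5205, 0.0895, 0.1164]
tool_rot: [-2.121, -2.317, -0.001]
ft_force: [-2.5, 0.5, 2.4]
grip_width: 0.25
```

Call:
carry_out --motion '[[[0,0,-0.001],0],[[0,0,-0.001],0],[[0,0,-0.001],0]]'

```text
time: 8.85
position: [0.5206, 0.0895, 0.1163]
tool_rot: [-2.121, -2.317, -0.001]
ft_force: [-5.1, -1.0, 9.2]
grip_width: 0.252
```

Contact came at z = 0.116, as expected. The contact moment shows where the dome's top lies relative to the grip, so I'll read that before releasing.

```bash
python3 - <<'E'
from bench import get_state,eyes
import numpy as np
L=[]
for i in range(8):
    eyes.get_image("top"); s=get_state(); L.append(np.r_[s["ft_force"],s["torque"]])
L=np.array(L); print(L.mean(0).round(4),L.std(0).round(4))
E
```

```text
[-5.9116e+00 -1.2808e+00  9.3431e+00 -2.6900e-01  1.4352e+00  1.0000e-04] [0.6461 0.6744 0.4746 0.0342 0.0326 0.0382]
```

Call:
carry_out --motion '[[[0.001,0,0],0],[[0.001,0,0],0],[[0.001,0,0],0]]'

```text
time: 9.55
position: [0.5208, 0.0895, 0.1163]
tool_rot: [-2.12, -2.316, 0.001]
ft_force: [-8.9, -1.4, 11.1]
grip_width: 0.252
```

```bash
cat > ft.py <<'E'
from bench import get_state,eyes
import numpy as np
L=[]
for i in range(8):
    eyes.get_image("top"); s=get_state(); L.append(np.r_[s["ft_force"],s["torque"],s["position"]])
L=np.array(L); print(L.mean(0).round(4))
E
python3 ft.py
```

```text
[-7.80520e+00 -1.38880e+00  1.11803e+01 -2.69100e-01  2.01150e+00
  7.90000e-03  5.20700e-01  8.95000e-02  1.16300e-01]
```

Call:
carry_out --motion '[[[-0.002,0,0.0005],0],[[-0.004,0,0.001],0],[[-0.004,0,0.001],0]]'

```text
time: 10.25
position: [0.5189, 0.0896, 0.1164]
tool_rot: [2.12, 2.315, 0.005]
ft_force: [2.3, -0.7, 1.4]
grip_width: 0.25
```

```bash
python3 ft.py
```

```text
[ 3.7628e+00 -1.2920e-01  2.4791e+00 -3.3500e-02 -9.1100e-01 -1.5000e-03
  5.1890e-01  8.9600e-02  1.1640e-01]
```

Solving the three force and moment readings puts the contact within about 3 mm of the grip centre, along and across the bar. I'll relax the side force and the press, then open.

Call:
carry_out --motion '[[[0.0013,0,0.0008],0],[[0.0013,0,0.0008],0],[[0.0013,0,0.0008],0]]'

```text
time: 10.95
position: [0.5188, 0.0896, 0.1164]
tool_rot: [-2.121, -2.317, -0.0]
ft_force: [4.2, -0.7, 1.5]
grip_width: 0.25
```

```bash
python3 ft.py
```

```text
[ 4.4082  0.0381  1.9927  0.1295 -1.0651 -0.012   0.5188  0.0896  0.1164]
```

Call:
carry_out --motion '[[[0.0,0,0.0007],0],[[0.0,0,0.0007],0],[[0.0,0,0.0007],0]]'

```text
time: 11.65
position: [0.5176, 0.0894, 0.1164]
tool_rot: [-2.12, -2.316, 0.003]
ft_force: [1.4, 0.4, -1.2]
grip_width: 0.252
```

```bash
python3 ft.py
```

```text
[ 0.6582  0.2605 -1.569   0.1236 -0.1181  0.0146  0.5177  0.0894  0.1165]
```

It slid 2–3 mm towards -x as the press eased. I'll lift a little, recentre to x = 0.520 and touch down again lightly.

Call:
carry_out --motion '[[[0.0,0,0.003],0],[[0.002,0,0.003],0],[[0.002,0,0.003],0],[[0.002,0,0.003],0],[[0.002,0,0.003],0]]'

```text
time: 12.55
position: [0.5204, 0.0894, 0.1198]
tool_rot: [-2.121, -2.317, 0.001]
ft_force: [-0.6, -0.3, -5.9]
grip_width: 0.251
```

```bash
python3 ft.py
```

```text
[ 6.1300e-02  1.1600e-01 -5.9987e+00  3.9600e-02  1.6900e-02 -5.8000e-03
  5.2070e-01  8.9500e-02  1.2000e-01]
```

Call:
carry_out --motion '[[[-0.0005,0,-0.0015],0],[[-0.0005,0,-0.003],0],[[-0.0005,0,-0.0037],0],[[-0.0005,0,-0.0037],0]]'

```text
time: 13.35
position: [0.5201, 0.0895, 0.1165]
tool_rot: [-2.121, -2.317, 0.0]
ft_force: [0.0, -0.3, -4.1]
grip_width: 0.252
```

```bash
python3 ft.py
```

```text
[-1.2855e+00 -2.8930e-01 -3.3492e+00 -2.8000e-03  3.7180e-01  0.0000e+00
  5.2010e-01  8.9500e-02  1.1650e-01]
```

Contact is light. I'll open the fingers slightly at first, so the beam settles between them.

Call:
carry_out --motion '[[[0,0,0],0],[[0,0,0],0],[[0,0,0],0],[[0,0,0],0],[[0,0,0],0],[[0,0,0],0],[[0,0,0],0],[[0,0,0],0],[[0,0,0],0],[[0,0,0],0]]' --grip 0.3

```text
time: 14.75
position: [0.5202, 0.0895, 0.1164]
tool_rot: [-2.121, -2.317, -0.0]
ft_force: [-0.2, -0.0, 0.0]
grip_width: 0.352
```

```bash
python3 ft.py; python3 - <<'E'
from h import *
t,K,T=cam("top"); u,Ks,Ts=cam("side")
cv2.imwrite("pics/c6.png",np.hstack([cv2.resize(t[130:230,164:264],(390,390),interpolation=2),cv2.resize(u[115:215,205:305],(390,390),interpolation=2)]))
E
```

```text
[ 0.0469 -0.1782 -0.1411  0.0267 -0.0133  0.0011  0.5202  0.0895  0.1164]
```

View pics/c6.png

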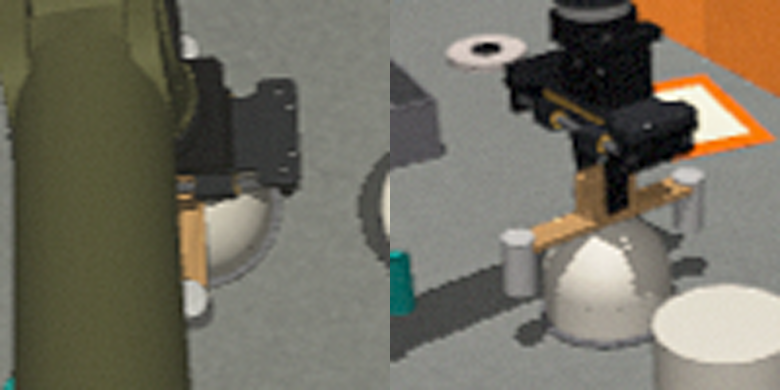

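The beam is free of the fingers (zero force) and hasn't visibly tilted. I'll open fully and rise straight up.

Call:
carry_out --motion '[[[0,0,0],0],[[0,0,0],0],[[0,0,0],0],[[0,0,0],0],[[0,0,0],0],[[0,0,0],0],[[0,0,0],0],[[0,0,0],0],[[0,0,0.01],0],[[0,0,0.02],0],[[0,0,0.04],0],[[0,0,0.06],0],[[0,0,0.08],0],[[0,0,0.1],0],[[0,0,0.12],0],[[0,0,0.14],0],[[0,0,0.14],0]]' --grip -1

```text
time: 16.95
position: [0.5221, 0.0898, 0.2605]
tool_rot: [2.119, 2.315, 0.009]
ft_force: [0.2, 0.0, 0.1]
grip_width: 0.998
```

Call:
carry_out --motion '[[[0,0.03,0],0],[[0,0.06,0],0],[[0,0.09,0],0],[[0,0.12,0],0],[[0,0.15,0],0],[[0,0.18,0],0],[[0,0.21,0],0],[[0,0.24,0],0],[[0,0.26,0],0],[[0,0.26,0],0],[[0,0.26,0],0]]'

```text
time: 18.05
position: [0.5204, 0.3487, 0.256]
tool_rot: [2.121, 2.316, -0.002]
ft_force: [0.5, -0.5, -0.6]
grip_width: 0.999
```

```bash
python3 ft.py; python3 - <<'E'
from h import *
t,K,T=cam("top"); u,Ks,Ts=cam("side")
hs=cv2.cvtColor(t,cv2.COLOR_BGR2HSV)
c=blob(wood(t),(180,120,245,225)); print("wood",cv2.boundingRect(c),cv2.minAreaRect(c))
cv2.imwrite("pics/c7.png",np.hstack([cv2.resize(t[120:220,164:264],(390,390),interpolation=2),cv2.resize(u[115:215,205:305],(390,390),interpolation=2)]))
E
```

```text
[ 0.013   0.0267 -0.0426  0.0205 -0.0028 -0.0123  0.5208  0.3481  0.2566]
wood (205, 147, 12, 57) ((210.4375457763672, 175.00193786621094), (56.31625747680664, 10.43240737915039), 88.21009063720703)
```

View pics/c7.png

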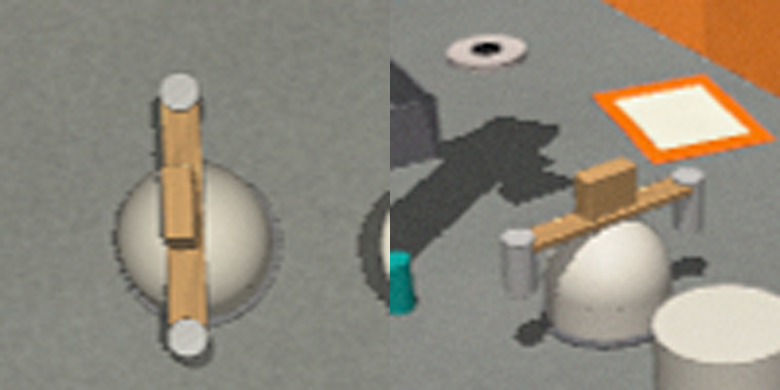

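The beam sits balanced on the dome and the gripper is clear. Before handing in I'll check tilt, centring and stillness from the end caps.

```bash
python3 - <<'E'
from h import *
from bench import ticket
def caps(n,bx):
    im,K,T=cam(n); g=cv2.inRange(cv2.cvtColor(im,cv2.COLOR_BGR2HSV),(0,0,165),(180,20,255)); o=[]
    for b in bx:
        m=cv2.moments(blob(g,b)); o.append((m["m10"]/m["m00"],m["m01"]/m["m00"]))
    return im,K,T,np.array(o)
TB=((200,136,222,150),(200,198,224,214)); SB=((372-95,155,290,166),(232,172,246,181))
a=caps("top",TB); s=caps("side",SB)
for i in(0,1):
    P,g=cross(ray(a[1],a[2],a[3][i]),ray(s[1],s[2],s[3][i])); print(a[3][i].round(1),s[3][i].round(1),P.round(4),"gap",round(g,4))
E=[onz(a[1],a[2],p,.115) for p in a[3]]; print("mid at z .115",((E[0]+E[1])/2).round(4),"len",np.linalg.norm(E[0]-E[1]).round(4))
for _ in range(15): b=cam("top")
b=caps("top",TB); print("px motion over ~0.8s",(b[3]-a[3]).round(2).tolist())
E
```

```text
[209.5 142.9] [280.9 159.5] [0.6158 0.0964 0.1115] gap 0.0
[211.8 206.2] [237.1 175.5] [0.4257 0.0794 0.1139] gap 0.0009
mid at z .115 [0.5203 0.0874 0.115 ] len 0.1896
px motion over ~0.8s [[0.0, 0.0], [-0.06, -0.04]]
```

The caps are level to about 2 mm over 190 mm (under 1°), the middle is within about 3 mm of the dome's top, and nothing is moving.

```bash
python3 -c "
from bench import ticket
print(ticket.close_job())"
```

```text
the job is handed in; nothing more can be done
None
```

I balanced the equal-weight wooden beam by its middle on the dome stand and handed the job in at about 20 s on the robot's clock. No verdict is reported.

- **What I did:** I gripped the block, carried the beam over, and lowered it to contact. It slid 2–3 mm on the first touch, so I lifted and recentred it. I then released it in two stages and moved the gripper well clear.
- **Position and tilt:** the beam's middle is about 3 mm from the dome's top, and the end caps differ by about 2 mm in height (under 1° of tilt).
- **Stillness and contact:** the end caps moved less than 0.1 pixel over about 0.8 s, and the tool force reads zero.
- **Readings that disagreed:** the first bright-mask estimate of the dome's centre was about 15 mm off because of shading. I used the two-view silhouette fit instead, and touchdown at the expected height fits it. The contact-moment readings were noisy: most put the contact within about 3 mm of the grip centre, but one light-contact reading gave about 9 mm. I didn't rely on that one.
- **Not checked at the end:** I didn't measure the lopsided beam and the microscope again, but the arm never went near them.

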